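# Hold a sensor barrel pressed in the V-block against its stop pin

### The job

Set up the V-block for bonding the sensor's lens: first stand the tall thick steel pin from the rack upright and fully home in the bore at the end of the V-block and let go of it; then lay the sensor barrel from its nest in the V with its lens end butted up against that pin. Finish while holding the barrel pressed straight down onto both sides of the V with the fingers, about 15 N - the program ends with the robot still pressing, nothing is let go - and leave the other things where they are.

Things in the scene. Friction and masses are not known exactly. Their poses are not given: they have to be found in the camera images.
- fixture: Fixed steel V-block on a base plate 90 x 111 x 16 mm (y = -49 to 62). Origin on the table, x across the V, y along it towards the bore. Two V saddles, each 16 mm long, centred at y = -30 and +54 mm (68 mm gap between them for fingers), 60 mm wide in x; 90 degree V, lowest line 32.5 mm high, upper edges at x = +-21, 54 mm high. Bore block: y = 62 to 98 mm, 60 mm wide, 36 mm high.
- bore (a point): Centre of the mouth of the bore, on the top face of the bore block, at fixture (0, 80, 36) mm. Bore 17.5 mm diameter, 24 mm deep, chamfered 2 mm, blind and vertical. Axes as the fixture's.
- v_seat (a point): Where the barrel's origin lies when the barrel is seated in the V with its lens face against the stop pin: fixture (0, 12, 58) mm, 58 mm above the table. Axes as the fixture's.
- cheek_left: The fixture's V flanks on its -x side (one on each saddle), rigid steel. Origin and axes are the fixture's.
- cheek_right: The fixture's V flanks on its +x side, rigid steel. Origin and axes are the fixture's.
- stop_pin: Loose plain steel pin, 16 mm diameter, 75 mm tall, about 0.11 kg, the tall thick one of the three in the rack, standing upright. Origin at the centre of its underside (foot), z along it, up. Fully in the bore its foot is 12 mm and its top 87 mm above the table.
- rack: Fixed aluminium pin rack, 170 x 50 x 30 mm, origin at the centre of its underside. Three holes 18 mm across and 18 mm deep in a row along x at x = -55, 0, +55 mm; each holds one pin, whose foot is 12 mm above the table. Which pin is in which hole varies.
- slim_pin: Bystander: loose steel pin, 12 mm diameter, 75 mm tall, in the rack. Origin at the centre of its foot.
- short_pin: Bystander: loose steel pin, 16 mm diameter, 42 mm tall, in the rack. Origin at the centre of its foot.
- barrel: Loose sensor barrel: aluminium cylinder 36 mm diameter, 120 mm long, about 0.27 kg, lying level. Origin at the middle of its axis, y along the axis towards the lens end (dark rim and glass face at y = +60 mm). Other end: black plug stub, 20 mm diameter, 15 mm long (to y = -75 mm). In the nest its axis is 40 mm above the table.
- lens_face (a point): Centre of the lens end face of the barrel, 60 mm along y from the barrel's origin.
- nest: Fixed black plastic nest that the barrel starts in, 70 x 130 mm, base 6 mm thick, origin at the centre of its underside, y along the barrel towards its lens end. Two rests 16 mm long, centred at y = +-45 mm, carry the barrel at 22 mm height between ribs that reach 34 mm; 74 mm is free between the rests for fingers.
- screwdriver: Bystander: screwdriver with a red handle, lying beyond the fixture. Origin on its underside.
- gland_nut: Bystander: white plastic ring nut, 40 mm diameter, 12 mm high. Origin at the centre of its underside.
- terminal: Bystander: grey terminal block 30 x 50 x 30 mm. Origin at the centre of its underside.
- jar: Bystander: small clear jar, 56 mm diameter, 70 mm high. Origin at the centre of its underside.

How it is judged (in metres and radians):
On the way, in this order (a step that is already met when the one before it is completed fails the run):
1. the stop pin stands fully home in the bore and has been let go (horizontal distance between stop_pin and bore below 0.003 m and z of stop_pin in the frame of bore below -0.02 m and angle between stop_pin's own z axis and vertical below 0.12 rad and contact force between the fingers and stop_pin below 0.1 N), for 0.2 s.
2. the barrel lies in the V, lens end at the pin, the pin still in its bore (horizontal distance between stop_pin and bore below 0.003 m and z of stop_pin in the frame of bore below -0.02 m and angle between stop_pin's own z axis and vertical below 0.12 rad and x of barrel in the frame of fixture between -0.003 and 0.003 m and z of barrel in the frame of fixture between 0.055 and 0.061 m and angle between the y axis of barrel and the y axis of fixture, either way round below 0.05 rad and y of lens_face in the frame of fixture between 0.067 and 0.078 m), for 0.2 s.
At the end, for the whole second after the job is handed in: Fingers press the barrel over 3 N, 4 to 40 N on each V side; barrel still, axis within 3 mm and 0.05 rad of its seat, lens face from 5 mm short of to 6 mm past the pin's nominal face; pin within 3 mm of the bore centre, at least 20 mm deep, within 0.12 rad of upright (all of step 2 and contact force between barrel and cheek_left between 4 and 40 N and contact force between barrel and cheek_right between 4 and 40 N and contact force between the fingers and barrel above 3 N and linear speed of barrel below 0.01 m/s); the arm keeps its last pose, push and grip.
It fails at once if another pin, the screwdriver, nut, terminal block or jar moved by more than 30 mm (distance of any of slim_pin, short_pin, screwdriver, gland_nut, terminal, jar from where it was at the start of the episode above 0.03 m).
It also fails if it takes over 72 s, if anything falls off the work surface, if the arm or the gripper's body presses on something with over 40 N, if the wrist force passes 120 N, or if a joint passes its speed limit or range.

### The arm

A 6-joint arm with a two-finger parallel gripper is mounted at the origin on the work surface. World frame = base frame: x ahead of the robot, y to its left, z up, the work surface at z = 0. Lengths are in mm, angles in rad, forces in N, time in s.
With the tool pointing down it reaches from about 325 to 775 mm from the base axis. Payload 9.3 kg.
Tool frame: the origin (TCP) lies midway between the tips of the shut fingers; the grasp point (between the pads) lies 19 mm behind it (robot.hold_point_z is the distance from the TCP to the grasp point, in mm); z points along the fingers, y is the direction in which the jaws open and shut (so a half turn about z gives the same grasp; the last joint's range is limited). The gripper opens to 85 mm and grips with 20 to 120 N. Pads are 22 mm wide; open, the fingers measure 114 mm over their backs; the gripper's body (76 mm by 85 mm) begins 54 mm behind the grasp point. The pads swing forward as they close: fully open they stand 13 mm farther back than shut.
Start: joints at [1.066, 0.259, 0.021, 1.334, 0, 1.418], TCP at [189.524, 516.311, 231.279] pointing down, gripper open.
Joint ranges: [-3.04, 3.04], [-0.91, 1.82], [-1.04, 1.36], [-1.92, 1.95], [-1.52, 1.45], [-3.14, 3.14]. Speed limits (rad/s): [2.22, 2.22, 2.79, 3.14, 3.14, 3.14].

### API

Orientations are given as a rotation vector (axis times angle).
In Python, from rig import robot gives the robot as it stands. The module is installed in compiled form; this text tells all that it offers.
- The arm moves only by the shell command python3 -m pendant 'ROWS'. ROWS is JSON, a list that holds one entry, the list of rows, each a list of 7 numbers: the shift along the world's x, y, z in units of 40 mm (1.0 is 40 mm), then the turn, a rotation vector about the world's x, y, z in units of 6 degrees (1.0 is 6 degrees), then the opening, from 0 (shut) to 1 (fully open). In form: [[[x, y, z, ax, ay, az, hand], ...]]. A call has 1 to 5 rows; each row is the pose to reach, as a shift and turn from the pose commanded when the call began; what a row does not reach only later rows make up. A row lasts 1/8 s, in which the tool goes at most 62.5 mm and 10.7 degrees, less where a joint would pass 70% of its speed; a pose out of reach is approached as far as the arm can. A call with a gripper value outside its range is refused whole. The fingers move at their own pace and stop on an object; the grip force is fixed at half the most. Time passes only in rows, so rows that repeat a pose let the fingers close. It gives the time, the measured TCP pose, the force and the opening at its end, in the units of the state.
- robot.observe(): the state, without advancing time (a new reading comes with each control period).
- robot.grab_frame(name): name is "scene" or "top" or "wrist"; returns a dict with "frame" (400x640x3 uint8, red, green, blue), "range_z" (400x640 float32, mm along the optical axis (not along the pixel's ray), 0 where there is no reading), "fx", "fy", "cx", "cy" (pixels), "D" ([k1, k2, p1, p2, k3] as OpenCV has them; the pictures are not rectified), "T" (4x4, takes a point from camera to world coordinates); the wrist camera has in their place "mount" (4x4, takes a point from camera to tool coordinates, whose origin is the TCP and whose axes are the flange's). Camera axes: x right, y down, z forward; pixel columns grow to the right and rows downward; lengths in mm; the calibration is good to about 2 mm. A picture is of the moment at which its call begins: read the wrist's pose just before it.
- robot.job_done(): hands the job in, once; it reports no verdict.
Trained networks look in a picture, given as the dict that the camera call returned (one of the last four; its "shot" number tells which), for a name from the list of things; names that differ only in an ending like _2 or _b are one class to them, and where a whole thing is asked for, a point or a joint stands for the part that bears it (a point fixed in the world has none). Each returns a list of dicts, best first, with "conf" (0 to 1); they miss things now and then, are a little off and sometimes report something else, mostly with a low value. They report only what shows in the picture. A call takes as long as a camera call.
- robot.look_for(name, picture): "position" ([x, y, z] in mm, in the coordinates of the camera as it stood for that picture, good to about 4 mm: the middle of the surface that is visible of it).
The state is a dict: "clock": time; "qpos": joint angles; "qd": joint speeds; "effort": joint torques, N m; "position": TCP position; "eef_rot": TCP orientation; "ft_force": force on the tool from outside, world axes, zero at the start; "moment": the same for the moment, N m; "width": finger opening in mm.
Only numpy, scipy, OpenCV 4.12 (cv2) and the standard library are available. Lean on these libraries where they do the work, as an engineer would, in place of code of your own. Each camera call takes 0.05 s, during which the arm holds its last target. There are 200 camera calls.

## Working session

There is one attempt and no reset: what is moved stays moved. The work goes in short steps, Python scripts to look and compute and a shell command to move; the robot and the scene stay as the last step left them, time stands still between calls to the robot, and variables do not carry over. Pictures are saved under pics/ and viewed, about 8 in all and at most 12, crops included, and the job is handed in when it is done.

```bash
mkdir -p pics
cat > h.py <<'E'
import numpy as np, cv2, json
from rig import robot
from scipy.spatial.transform import Rotation as R
def cam(name):
    s=robot.observe(); f=robot.grab_frame(name)
    if 'mount' in f:
        T=np.eye(4);T[:3,:3]=R.from_rotvec(s['eef_rot']).as_matrix();T[:3,3]=s['position'];f['W']=T@np.array(f['mount'])
    else: f['W']=np.array(f['T'])
    return f
def cloud(f):
    h,w=f['range_z'].shape
    K=np.array([[f['fx'],0,f['cx']],[0,f['fy'],f['cy']],[0,0,1]])
    uv=np.stack(np.meshgrid(np.arange(w),np.arange(h)),-1).reshape(-1,1,2).astype(float)
    n=cv2.undistortPoints(uv,K,np.array(f['D'])).reshape(h,w,2)
    z=f['range_z'].astype(float)[...,None]
    P=np.concatenate([n*z,z],-1)
    P=P@f['W'][:3,:3].T+f['W'][:3,3]; P[z[...,0]<=0]=np.nan
    return P
def save(f,n,crop=None,s=1):
    im=f['frame'][...,::-1]
    if crop: im=im[crop[1]:crop[3],crop[0]:crop[2]]
    cv2.imwrite('pics/'+n,cv2.resize(im,None,fx=s,fy=s,interpolation=cv2.INTER_CUBIC))
def find(f,names):
    for n in names:
        for d in robot.look_for(n,f)[:2]:
            p=f['W']@np.append(d['position'],1); print(n,round(d['conf'],2),p[:3].round(0))
E
python3 - <<'E'
from h import *
f=cam('top');save(f,'top.png');
np.savez('top.npz',P=cloud(f),im=f['frame'])
find(f,['fixture','stop_pin','slim_pin','short_pin','rack','barrel','lens_face','nest','screwdriver','gland_nut','terminal','jar'])
s=robot.observe();print(s)
E
```

```text
fixture 0.91 [574.  18.  19.]
stop_pin 0.58 [482. 272.  77.]
slim_pin 0.44 [536. 258.  55.]
slim_pin 0.39 [433. 275.  68.]
short_pin 0.59 [ 485. -280.   56.]
short_pin 0.58 [534. 259.  55.]
rack 0.79 [477. 266.  33.]
lens_face 0.69 [ 486. -276.   59.]
lens_face 0.28 [ 481. -275.    9.]
nest 0.9 [ 481. -276.    8.]
nest 0.55 [574.  12.  15.]
screwdriver 0.58 [817.  34.  22.]
screwdriver 0.26 [576.  14.  21.]
gland_nut 0.53 [375. 157.  10.]
gland_nut 0.33 [477. 267.  36.]
terminal 0.64 [ 382. -117.   30.]
jar 0.68 [ 740. -168.   72.]
jar 0.4 [ 483. -282.   56.]
{'clock': 0.65, 'qpos': array([ 1.06639649e+00,  2.58593725e-01,  2.15255989e-02,  1.33370177e+00,
       -1.52406600e-05,  1.41822662e+00]), 'qd': array([ 2.39104800e-05,  9.00288394e-04,  8.55571661e-04, -4.84070098e-04,
        7.44062524e-04, -4.70213588e-04]), 'effort': array([-1.12100359e-03, -5.55164981e+01,  3.44664145e+01,  1.14996088e-03,
       -1.41752362e-04, -8.38215897e-06]), 'position': array([189.53529829, 516.31741121, 231.29222415]), 'eef_rot': array([5.49803459e-01, 3.09308524e+00, 3.15816073e-05]), 'ft_force': array([ 0.35186796,  0.93941632, -0.46404552]), 'moment': array([ 0.01838428,  0.02514527, -0.03118809]), 'width': 85.55532488065347}
```

View pics/top.png

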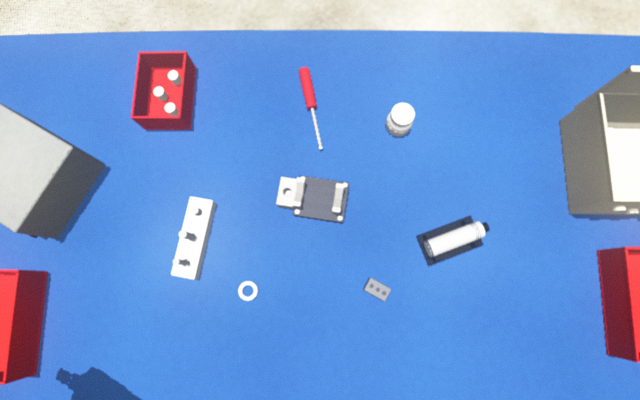

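The top view shows the rack at (192,237) and the V-block at (315,198), with its bore at (288,190) on the +y side. The barrel is at (455,238), with its plug at the right (487,228), so the lens end faces +y. I'll measure the poses from the depth data.

Run:
```python
from h import *
d=np.load('top.npz');P=d['P']
def rect(u0,v0,u1,v1,zl,zh,nm):
    q=P[v0:v1,u0:u1].reshape(-1,3);q=q[(q[:,2]>zl)&(q[:,2]<zh)]
    if len(q)<5: print(nm,len(q));return
    r=cv2.minAreaRect(q[:,:2].astype(np.float32));print(nm,len(q),np.round(r[0],1),np.round(r[1],1),round(r[2],1),'z med',np.median(q[:,2]).round(1),'max',q[:,2].max().round(1))
rect(160,185,225,290,22,38,'rack')
rect(265,165,360,230,8,70,'fixture all')
rect(265,165,360,230,44,62,'saddle tops')
rect(265,165,302,230,30,42,'boreblk')
rect(410,205,500,270,3,65,'nest+barrel')
rect(410,205,500,270,42,65,'barrel')
rect(410,205,500,270,54,65,'barreltop')
print('table',np.nanmedian(P[300:330,300:340,2]))
q=P[185:290,160:225].reshape(-1,3);q=q[q[:,2]>42];
print(q.round(0)[np.argsort(q[:,1])])
```

```text
rack 1716 [487.1 273.8] [ 53.9 169.7] 79.7 z med 31.2 max 37.3
fixture all 2601 [577.5  19.4] [147.3  90.7] 82.0 z med 18.3 max 58.2
saddle tops 304 [575.6   6.9] [99.8 60.3] 81.7 z med 52.8 max 58.2
boreblk 471 [584.2  66.4] [52.3 60.8] 81.9 z med 36.9 max 41.8
nest+barrel 2338 [ 495.2 -291.1] [139.5 198.8] 0.3 z med 34.7 max 62.0
barrel 1088 [ 489.  -283.9] [ 36.5 136.3] 21.0 z med 55.5 max 62.0
barreltop 682 [ 486.5 -276.7] [ 28.5 121.2] 21.8 z med 57.1 max 62.0
table 1.0205580056960457
[[540. 256.  43.]
 [542. 257.  55.]
 [537. 257.  47.]
 [539. 257.  54.]
 [542. 257.  47.]
 [541. 257.  54.]
 [537. 258.  51.]
 [540. 258.  45.]
 [544. 258.  46.]
 [545. 258.  52.]
 [542. 258.  57.]
 [536. 258.  42.]
 [535. 259.  48.]
 [538. 259.  55.]
 [536. 259.  54.]
 [545. 259.  55.]
 [541. 260.  52.]
 [534. 260.  44.]
 [536. 260.  57.]
 [535. 260.  50.]
 [538. 260.  56.]
 [547. 261.  51.]
 [544. 261.  56.]
 [540. 261.  55.]
 [533. 261.  47.]
 [547. 261.  56.]
 [534. 261.  53.]
 [543. 261.  54.]
 [538. 263.  56.]
 [534. 263.  55.]
 [542. 263.  56.]
 [536. 263.  55.]
 [546. 263.  57.]
 [544. 263.
[... 3087 characters left out ...]
427. 281.  77.]
 [435. 281.  89.]
 [437. 281.  50.]
 [433. 281.  89.]
 [427. 281.  82.]
 [431. 281.  88.]
 [490. 281.  89.]
 [437. 281.  88.]
 [429. 281.  86.]
 [426. 282.  46.]
 [486. 282.  87.]
 [482. 282.  86.]
 [488. 282.  86.]
 [437. 282.  75.]
 [437. 282.  80.]
 [426. 282.  50.]
 [426. 282.  55.]
 [437. 283.  89.]
 [429. 283.  87.]
 [433. 283.  88.]
 [426. 283.  59.]
 [431. 283.  87.]
 [427. 283.  86.]
 [429. 285.  89.]
 [426. 285.  61.]
 [431. 285.  89.]
 [435. 285.  84.]
 [426. 285.  65.]
 [433. 285.  88.]
 [437. 286.  87.]
 [435. 286.  86.]
 [429. 286.  90.]
 [431. 287.  87.]
 [433. 287.  87.]
 [437. 288.  88.]
 [435. 288.  87.]
 [435. 289.  89.]
 [431. 289.  87.]
 [433. 290.  86.]]
```

The middle pin at (486,274) is tall and thick. The one at (432,284) is slim and the one at (540,264) is short, and the yaws are consistent with each other. Next I'll go above the rack, with the jaws across the pin row.

```bash
python3 -m pendant '[[[1.48,-1.21,0,0,0,0.33,1],[2.96,-2.42,0,0,0,0.66,1],[4.44,-3.63,0,0,0,1,1],[5.6,-4.6,0,0,0,1.65,1],[5.9,-4.8,0,0,0,1.65,1]]]'; python3 -m pendant '[[[0.5,-0.4,0,0,0,0,1],[1.1,-0.9,0,0,0,0,1],[1.5,-1.25,0,0,0,0,1],[1.5,-1.25,0,0,0,0,1],[1.5,-1.25,0,0,0,0,1]]]'
python3 - <<'E'
from h import *
f=cam('wrist');save(f,'w1.png');np.savez('w1.npz',P=cloud(f))
P=cloud(f);q=P.reshape(-1,3);q=q[np.isfinite(q[:,0])]
print(f['mount'])
for lo,hi,n in((80,95,'tall'),(26,34,'rack')):
    r=q[(q[:,2]>lo)&(q[:,2]<hi)&(abs(q[:,0]-486)<130)&(abs(q[:,1]-274)<60)]
    print(n,len(r),r.mean(0).round(1),cv2.minAreaRect(r[:,:2].astype(np.float32)))
print(robot.observe()['position'],robot.observe()['ft_force'])
find(f,['stop_pin','rack'])
E
```

```text
clock: 1.27
position: [427.1, 322.6, 231.5]
eef_rot: [0.28, 3.129, 0.0]
ft_force: [-0.4, 1.3, 0.6]
width: 85.4
clock: 1.9
position: [485.0, 274.7, 231.3]
eef_rot: [-0.28, -3.129, -0.0]
ft_force: [0.0, 0.4, 0.8]
width: 85.0
[[ 9.23570099e-05 -9.65813210e-01 -2.59238953e-01  6.56666030e+01]
 [ 9.99999912e-01 -1.70072010e-05  4.19623594e-04 -8.79436877e-02]
 [-4.09686939e-04 -2.59238969e-01  9.65813123e-01 -1.44440735e+02]
 [ 0.00000000e+00  0.00000000e+00  0.00000000e+00  1.00000000e+00]]
tall 356 [467.3 277.   88.6] ((461.5105895996094, 277.1852111816406), (14.758892059326172, 68.07453155517578), 82.04141235351562)
rack 5500 [480.6 274.7  31.9] ((487.498291015625, 273.48004150390625), (50.2374153137207, 170.29295349121094), 80.17947387695312)
[484.87310528 274.86158565 231.40014388] [0.07095014 0.02586774 0.2728172 ]
stop_pin 0.61 [483. 275.  85.]
stop_pin 0.45 [559.  -1.  19.]
rack 0.61 [478. 274.  29.]
```

View pics/w1.png

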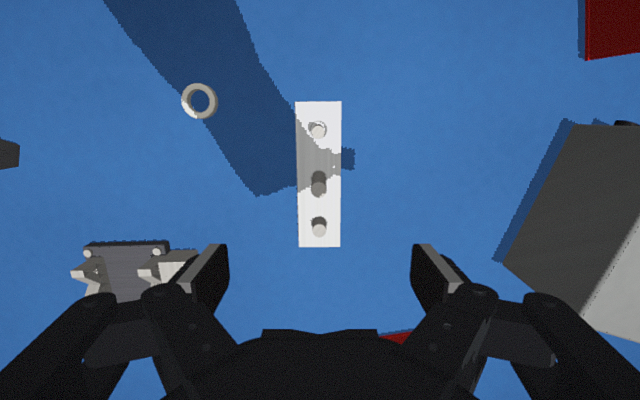

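The wrist view shows the rack at columns 297–342 with the three pins at rows 130, 185 and 228. I'll check the diameter and centre of the middle pin.

Run:
```python
from h import *
for fn in('w1.npz','top.npz'):
    q=np.load(fn)['P'].reshape(-1,3);q=q[np.isfinite(q[:,0])]
    for c in((486,274),(432,284)):
        r=q[(q[:,2]>84)&(q[:,2]<94)&(np.hypot(q[:,0]-c[0],q[:,1]-c[1])<20)]
        print(fn,len(r),r[:,2].mean().round(1),np.round(cv2.minAreaRect(r[:,:2].astype(np.float32))[:2],1).tolist())
```

```text
w1.npz 213 88.7 [[487.5, 273.5], [14.6, 15.7]]
w1.npz 130 88.9 [[433.5, 282.8], [11.1, 11.0]]
top.npz 54 88.0 [[486.2, 274.3], [16.0, 15.1]]
top.npz 30 87.6 [[432.3, 283.2], [12.1, 9.3]]
```

```bash
python3 -m pendant '[[[0.06,-0.03,-1.4,0,0,0,1],[0.06,-0.03,-2.8,0,0,0,1],[0.06,-0.03,-4,0,0,0,1],[0.06,-0.03,-4.75,0,0,0,1],[0.06,-0.03,-4.75,0,0,0,1]]]'; python3 -m pendant '[[[0,0,0,0,0,0,0],[0,0,0,0,0,0,0],[0,0,0,0,0,0,0],[0,0,0,0,0,0,0],[0,0,0,0,0,0,0]]]';python3 -m pendant '[[[0,0,0,0,0,0,0],[0,0,0,0,0,0,0],[0,0,0,0,0,0,0]]]'
```

```text
clock: 2.68
position: [486.2, 273.1, 39.6]
eef_rot: [-0.279, -3.125, 0.003]
ft_force: [-1.0, 0.4, 0.8]
width: 85.5
clock: 3.3
position: [488.2, 273.1, 42.1]
eef_rot: [0.281, 3.128, 0.001]
ft_force: [-0.6, -0.7, 5.4]
width: 14.5
clock: 3.68
position: [488.3, 273.1, 42.1]
eef_rot: [0.281, 3.128, 0.001]
ft_force: [-1.1, -1.9, 5.2]
width: 14.6
```

```bash
python3 -m pendant '[[[0,0,1,0,0,0,0],[0,0,2,0,0,0,0],[0.2,-0.8,3.2,0,0,-1.5,0],[0.5,-1.8,3.9,0,0,-3,0],[0.8,-2.8,4,0,0,-4.6,0]]]'; python3 -m pendant '[[[0.3,-1,0,0,0,-1.6,0],[0.6,-2,0,0,0,-3.3,0],[0.9,-2.8,0,0,0,-5,0],[1.1,-3.5,0,0,0,-6.6,0],[1.35,-4.15,0,0,0,-8.2,0]]]'; python3 -m pendant '[[[0,0,0,0,0,-1.6,0],[0,0,0,0,0,-1.85,0],[0,0,0,0,0,-1.85,0],[0,0,0,0,0,-1.85,0]]]'
python3 - <<'E'
from h import *
f=cam('wrist');save(f,'w2.png');P=cloud(f);np.savez('w2.npz',P=P,im=f['frame'])
print(robot.observe()['position'],R.from_rotvec(robot.observe()['eef_rot']).as_matrix()[:,1])
E
```

```text
clock: 4.3
position: [520.9, 160.3, 203.8]
eef_rot: [1.025, 2.966, 0.003]
ft_force: [-0.4, 0.5, -1.6]
width: 14.4
clock: 4.92
position: [574.0, -6.1, 201.4]
eef_rot: [-2.17, -2.271, 0.0]
ft_force: [0.1, 0.0, -0.5]
width: 14.6
clock: 5.42
position: [573.8, -4.5, 201.4]
eef_rot: [2.371, 2.061, 0.0]
ft_force: [0.1, -1.0, -1.3]
width: 15.1
[573.8261445   -4.52174042 201.3977032 ] [ 9.90203092e-01 -1.39634610e-01  1.07071014e-04]
```

View pics/w2.png

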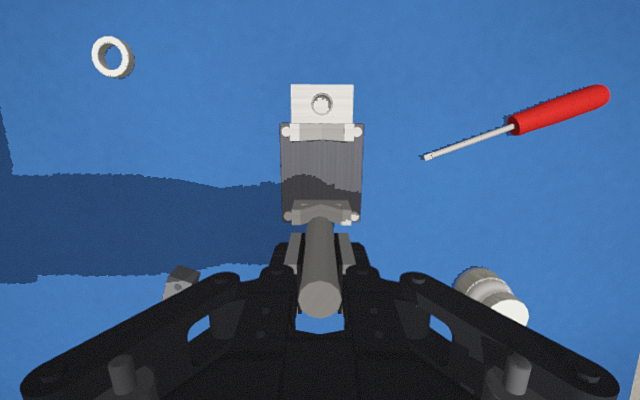

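The view shows the bore at about (321,103) in the block (291–354, 84–124), and the pin is held upright at (320,260). I'll measure the bore centre.

Run:
```python
from h import *
d=np.load('w2.npz');P=d['P'];im=d['im']
q=P[80:130,285:360].reshape(-1,3);q=q[(q[:,2]>33)&(q[:,2]<41)]
# block top
r=cv2.minAreaRect(q[:,:2].astype(np.float32));print('block',np.round(r[0],1),np.round(r[1],1),r[2],q[:,2].mean())
# bore hole: pixels in block with z well below the top
sub=P[88:120,305:340]; m=(sub[...,2]<32)
h=sub[m];print('hole px',m.sum())
g=cv2.cvtColor(im,cv2.COLOR_RGB2GRAY)
c=g[85:122,300:345].copy()
t=(c<170).astype(np.uint8)
n,lab,st,ce=cv2.connectedComponentsWithStats(t)
for i in range(1,n): 
  if st[i,4]>15: print(st[i],ce[i]+[300,85])
print(g[90:118:2,306:338:2])
v=(q[:,2]>0)
# plane top pixel->xy map, linear fit, evaluate at hole centroid
vv,uu=np.mgrid[85:118,292:353];pp=P[85:118,292:353];k=(abs(pp[...,2]-36.5)<2.5)
A=np.c_[uu[k],vv[k],np.ones(k.sum())];C=np.linalg.lstsq(A,pp[k],rcond=None)[0];np.save('C.npy',C)
for u,w in((321,103),(321.5,103.5)):print(np.array([u,w,1])@C)
r2=P[195:230,275:365].reshape(-1,3);r2=r2[(r2[:,2]>45)&(r2[:,2]<58)];print('near saddle',cv2.minAreaRect(r2[:,:2].astype(np.float32)))
r2=P[115:145,275:370].reshape(-1,3);r2=r2[(r2[:,2]>45)&(r2[:,2]<58)];print('far saddle',cv2.minAreaRect(r2[:,:2].astype(np.float32)))
save({'frame':im},'w2c.png',(285,78,361,130),8)
```

```text
block [586.5  69.5] [42.6 60.3] 81.6834487915039 37.74801584539383
hole px 259
[ 11   8  22  17 120] [323.19166667  98.83333333]
[[223 223 224 225 224 224 225 226 225 225 224 226 226 225 225 224]
 [224 223 209 224 225 227 225 207 209 220 228 227 224 224 226 226]
 [223 224 224 225 227 172 145 162 149 155 161 213 227 225 225 225]
 [219 219 220 220 154 157  89 103 114  93 111 164 208 223 220 220]
 [221 221 222 209 166 113 226 226 143 152 127 101 172 224 222 220]
 [229 228 229 183 118 149 223 224 220 227 156 123 149 203 230 229]
 [225 225 223 164 179 228 225 224 224 224 228 149 118 166 229 227]
 [221 220 215 169 229 228 227 226 227 226 228 149 126 186 224 222]
 [219 220 219 178 225 223 223 223 224 224 226 145 131 196 224 222]
 [222 223 225 156 212 223 222 222 223 223 226 213 164 219 224 223]
 [225 225 227 220 190 222 222 222 222 222 223 189 192 226 225 225]
 [225 225 225 226 208 191 215 221 222 223 201 192 229 226 226 226]
 [224 224 224 225 226 223 195 189 189 192 210 226 226 226 225 226]
 [221 222 205 222 222 222 224 225 224 224 225 224 224 219 223 224]]
[586.26268169  73.14928047  37.64191891]
[586.67975594  72.61989348  37.64145125]
near saddle ((571.2974853515625, -36.63695526123047), (16.7681941986084, 59.83888244628906), 82.1667709350586)
far saddle ((583.2352905273438, 46.365631103515625), (16.063730239868164, 59.96441650390625), 81.18541717529297)
```

View pics/w2c.png

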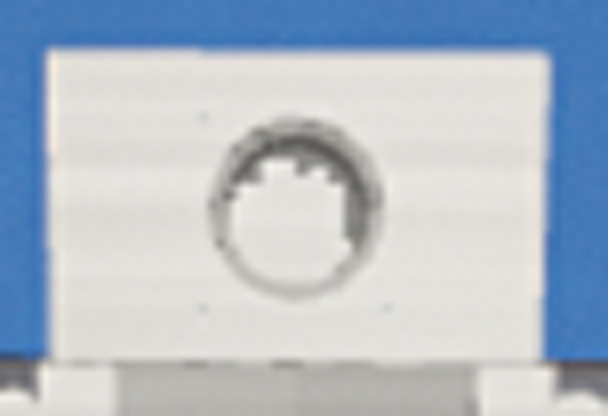

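Run:
```python
from h import *
from scipy.optimize import least_squares
P=np.load('w2.npz')['P']
q=P[215:320,295:348].reshape(-1,3);q=q[np.isfinite(q[:,0])&(q[:,2]>165)]
print(len(q),q.min(0),q.max(0))
t=q[q[:,2]>q[:,2].max()-4];print('top',len(t),t.mean(0),cv2.minAreaRect(t[:,:2].astype(np.float32)))
s=q[(q[:,2]<q[:,2].max()-6)]
f=lambda p:np.hypot(s[:,0]-p[0]-p[2]*(s[:,1]*0+s[:,2]-210),s[:,1]-p[1]-p[3]*(s[:,2]-210))-8
r=least_squares(f,[574,-4,0,0],loss='soft_l1');print(r.x,np.median(abs(r.fun)))
```

```text
4721 [563.17825196 -16.54514071 174.19091471] [588.47271315   8.16445365 261.73536881]
top 20 [583.72656168   4.42846261 260.40298514] ((583.6622314453125, 4.078157424926758), (5.186680316925049, 0.27769774198532104), 80.34700012207031)
[ 5.73916175e+02 -3.90161972e+00  1.14116895e-02  6.29022626e-03] 1.005971846664358
```

```bash
python3 -m pendant '[[[0.16,0.96,0,0,0,0,0],[0.32,1.91,0,0,0,0,0],[0.32,1.91,-1.2,0,0,0,0],[0.32,1.91,-2.4,0,0,0,0],[0.32,1.91,-3.0,0,0,0,0]]]';python3 -m pendant '[[[0,0,0,0,0,0,0],[0,0,0,0,0,0,0]]]'
python3 - <<'E'
from h import *
f=cam('wrist');P=cloud(f);save(f,'w3.png',(220,60,420,320),2.3)
print(robot.observe()['position'],robot.observe()['ft_force'])
q=P.reshape(-1,3);q=q[(q[:,2]>33)&(q[:,2]<41)&(abs(q[:,0]-586)<45)&(abs(q[:,1]-75)<32)]
r=cv2.minAreaRect(q[:,:2].astype(np.float32));print('block',r,q[:,2].mean())
yf=np.array([.1424,.99]);xf=np.array([.99,-.1424])
a=q[:,:2]@yf;b=q[:,:2]@xf
print('y far edge->bore',np.percentile(a,99.8)-18,'x mid->',(np.percentile(b,99.8)+np.percentile(b,.2))/2,'want bore',np.array([586.5,72.8])@yf,np.array([586.5,72.8])@xf)
E
```

```text
clock: 6.1
position: [585.4, 72.0, 78.8]
eef_rot: [-2.37, -2.059, 0.004]
ft_force: [0.6, -0.0, -0.5]
width: 14.3
clock: 6.35
position: [587.4, 71.6, 82.5]
eef_rot: [2.372, 2.058, 0.002]
ft_force: [0.3, 0.1, 0.3]
width: 14.9
[587.59874963  71.56395285  82.80547608] [ 0.51100142  0.91537009 -0.54681455]
block ((586.681640625, 72.17364501953125), (36.75792694091797, 60.225502014160156), 81.82731628417969) 37.71087059903254
y far edge->bore 155.29316108479773 x mid-> 570.5412751496999 want bore 155.5896 570.26828
```

View pics/w3.png

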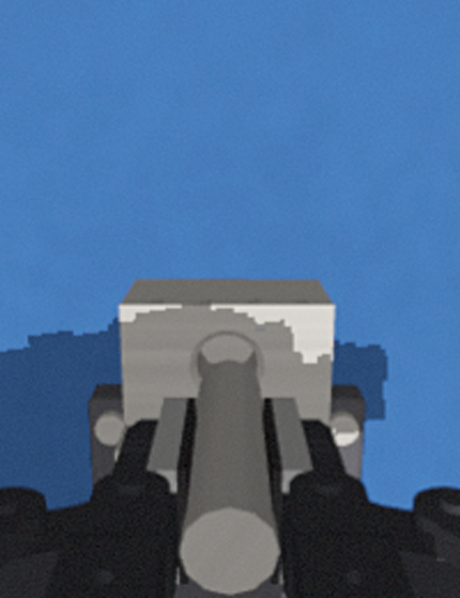

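```bash
python3 -m pendant '[[[-0.025,0.01,-0.1,0,0,0,0],[-0.025,0.01,-0.22,0,0,0,0],[-0.025,0.01,-0.34,0,0,0,0],[-0.025,0.01,-0.46,0,0,0,0],[-0.025,0.01,-0.46,0,0,0,0]]]';python3 -m pendant '[[[0,0,-0.1,0,0,0,0],[0,0,-0.1,0,0,0,0]]]'
```

```text
clock: 7.02
position: [585.8, 71.9, 62.4]
eef_rot: [-2.374, -2.058, 0.0]
ft_force: [0.8, -0.1, -1.3]
width: 14.6
clock: 7.28
position: [585.9, 71.9, 58.7]
eef_rot: [2.374, 2.058, 0.0]
ft_force: [2.2, -0.1, -1.8]
width: 14.5
```

The pin has entered the bore (foot at about 29 mm, below the 36 mm mouth) with low force. I'll keep going down.

```bash
python3 -m pendant '[[[0.01,0,-0.12,0,0,0,0],[0.01,0,-0.24,0,0,0,0],[0.01,0,-0.36,0,0,0,0],[0.01,0,-0.38,0,0,0,0],[0.01,0,-0.38,0,0,0,0]]]';python3 -m pendant '[[[0,0,-0.05,0,0,0,0],[0,0,-0.05,0,0,0,0]]]'
```

```text
clock: 7.9
position: [586.0, 71.9, 43.6]
eef_rot: [-2.374, -2.058, 0.0]
ft_force: [0.3, -0.3, -1.5]
width: 14.9
clock: 8.15
position: [586.2, 71.9, 42.1]
eef_rot: [2.373, 2.058, 0.001]
ft_force: [-0.7, -0.5, 3.6]
width: 14.6
```

```bash
python3 -m pendant '[[[0,0,0,0,0,0,1],[0,0,0,0,0,0,1],[0,0,0,0,0,0,1],[0,0,0,0,0,0,1],[0,0,0,0,0,0,1]]]';python3 -m pendant '[[[0,0,0.5,0,0,0,1],[0,0,1.5,0,0,0,1],[0,0,2.8,0,0,0,1],[0,0,4,0,0,0,1],[0,-1,4,0,0,0,1]]]';python3 -m pendant '[[[0,-1.3,0,0,0,0,1],[0,-1.3,0,0,0,0,1],[0,-1.3,0,0,0,0,1]]]'
python3 - <<'E'
from h import *
f=cam('wrist');P=cloud(f);save(f,'w4.png',(200,0,440,240),2.3)
q=P.reshape(-1,3);t=q[(q[:,2]>80)&(q[:,2]<95)&(abs(q[:,0]-586)<30)&(abs(q[:,1]-72)<30)]
print(robot.observe()['position'],len(t),t.mean(0),cv2.minAreaRect(t[:,:2].astype(np.float32)))
E
```

```text
clock: 8.78
position: [586.1, 71.9, 41.6]
eef_rot: [-2.374, -2.058, 0.0]
ft_force: [-0.3, 0.6, -0.4]
width: 85.0
clock: 9.4
position: [587.7, 33.1, 205.9]
eef_rot: [2.367, 2.059, 0.008]
ft_force: [0.3, -0.1, -0.3]
width: 85.4
clock: 9.78
position: [586.0, -20.1, 201.6]
eef_rot: [-2.374, -2.057, -0.0]
ft_force: [0.1, -0.2, -0.1]
width: 84.9
[586.05950522 -19.54718363 201.62891717] 330 [586.38070647  72.41116296  88.55007096] ((586.3148803710938, 72.13870239257812), (14.869734764099121, 15.29432487487793), 81.72870635986328)
```

View pics/w4.png

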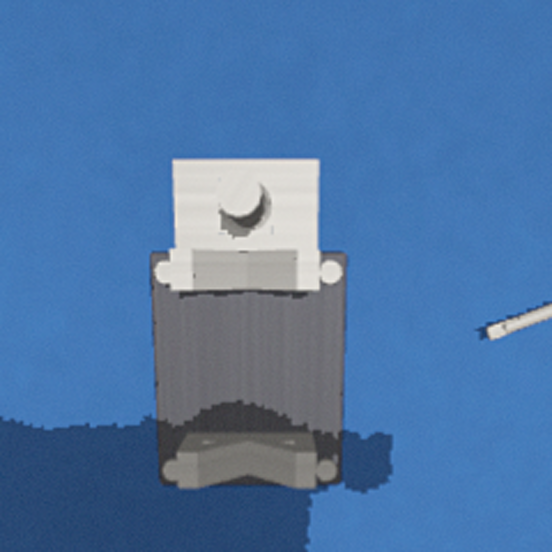

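The pin stands upright in the bore, with its top at (586.3,72.3). The measured height of 88.5 carries the known +1.6 camera bias, so it is about 87. Now to the nest.

```bash
python3 -m pendant '[[[-0.5,-1.3,0,0,0,1,1],[-1,-2.6,0,0,0,2,1],[-1.5,-3.9,0,0,0,3,1],[-2,-5.2,0,0,0,4,1],[-2.5,-6.4,0,0,0,4.85,1]]]';python3 -m pendant '[[[0,0,0,0,0,0,1],[0,0,0,0,0,0,1],[0,0,0,0,0,0,1]]]'
python3 - <<'E'
from h import *
f=cam('wrist');P=cloud(f);save(f,'w5.png');np.savez('w5.npz',P=P)
s=robot.observe();Y=R.from_rotvec(s['eef_rot']).as_matrix()[:,1];print(s['position'],np.degrees(np.arctan2(Y[1],Y[0])))
q=P.reshape(-1,3);q=q[(abs(q[:,0]-486)<90)&(abs(q[:,1]+277)<100)]
for lo,hi in((45,64),(54,64),(56,64)):
  t=q[(q[:,2]>lo)&(q[:,2]<hi)];print(len(t),t[:,2].max(),cv2.minAreaRect(t[:,:2].astype(np.float32)))
E
```

```text
clock: 10.45
position: [485.9, -276.6, 201.8]
eef_rot: [1.774, 2.592, 0.0]
ft_force: [0.4, -0.1, -1.0]
width: 85.3
clock: 10.82
position: [486.8, -274.7, 201.8]
eef_rot: [1.779, 2.59, 0.0]
ft_force: [-0.4, -0.4, 0.6]
width: 85.5
[ 486.73240632 -274.71915227  201.75258656] 21.046661676654658
4347 62.47108426109139 ((490.8717041015625, -285.4139099121094), (35.78373718261719, 136.09178161621094), 20.897489547729492)
3232 62.47108426109139 ((488.40771484375, -278.23480224609375), (28.36810874938965, 120.92971801757812), 21.630285263061523)
2687 62.47108426109139 ((488.4427185058594, -278.2339172363281), (25.112462997436523, 120.93807220458984), 20.71708869934082)
```

View pics/w5.png

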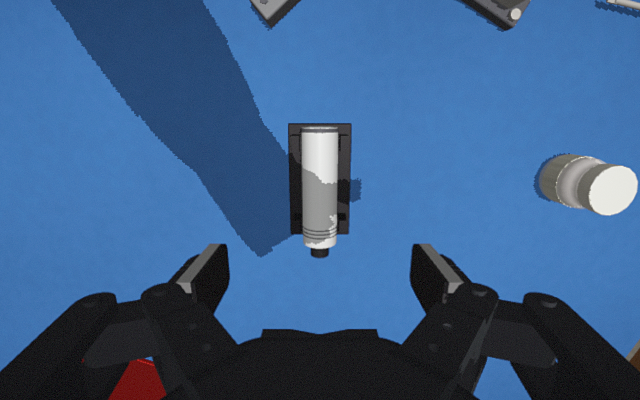

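The view shows the barrel upright in the image at columns 302–338, with the lens rim at the top (319,128) and the plug at the bottom (319,252), aligned with the tool. Going down to grasp.

```bash
python3 -m pendant '[[[0.04,-0.09,-1.3,0,0,0,1],[0.04,-0.09,-2.6,0,0,0,1],[0.04,-0.09,-3.8,0,0,0,1],[0.04,-0.09,-4.5,0,0,0,1],[0.04,-0.09,-4.5,0,0,0,1]]]'; python3 -m pendant '[[[0,0,0,0,0,0,0],[0,0,0,0,0,0,0],[0,0,0,0,0,0,0],[0,0,0,0,0,0,0],[0,0,0,0,0,0,0]]]';python3 -m pendant '[[[0,0,0,0,0,0,0],[0,0,0,0,0,0,0],[0,0,0,0,0,0,0]]]'
```

```text
clock: 11.5
position: [487.1, -277.9, 20.0]
eef_rot: [-1.777, -2.586, -0.001]
ft_force: [0.1, -0.2, -0.1]
width: 85.6
clock: 12.12
position: [488.1, -280.2, 23.1]
eef_rot: [1.78, 2.586, -0.001]
ft_force: [-1.3, 0.9, 7.8]
width: 34.3
clock: 12.5
position: [488.0, -280.2, 23.1]
eef_rot: [1.78, 2.586, -0.001]
ft_force: [-1.7, 1.2, 6.8]
width: 34.5
```

```bash
python3 -m pendant '[[[0,0,0.7,0,0,0,0],[0,0,1.7,0,0,0,0],[0.2,0.6,2.7,0,0,-0.5,0],[0.6,1.7,2.9,0,0,-1.4,0],[0.9,2.8,2.9,0,0,-2.4,0]]]'; python3 -m pendant '[[[0.3,1,0,0,0,-0.8,0],[0.6,2,0,0,0,-1.6,0],[0.9,2.9,0,0,0,-2.2,0],[1.15,3.6,0,0,0,-2.45,0],[1.28,4.04,0,0,0,-2.45,0]]]'; python3 -m pendant '[[[0,0,0,0,0,0,0],[0,0,0,0,0,0,0],[0,0,0,0,0,0,0]]]'
python3 - <<'E'
from h import *
f=cam('wrist');P=cloud(f);save(f,'w6.png');np.savez('w6.npz',P=P)
s=robot.observe();Y=R.from_rotvec(s['eef_rot']).as_matrix()[:,1];p=s['position'];print(p,np.degrees(np.arctan2(Y[1],Y[0])),s['width'],s['ft_force'])
q=P.reshape(-1,3);q=q[(abs(q[:,0]-p[0])<28)&(abs(q[:,1]-p[1])<90)]
for lo,hi in((100,200),):
  t=q[(q[:,2]>p[2]+10)&(q[:,2]<p[2]+45)];print(len(t),t[:,2].max(),cv2.minAreaRect(t[:,:2].astype(np.float32)))
  a=t[:,:2]@[.1426,.9898];print('lens y (fixture axis) pct',np.percentile(a,[0.2,50,99.5,99.8]),'pin bore y',np.dot([586.4,72.2],[.1426,.9898]))
  b=t[:,:2]@[.9898,-.1426]; 
  for l in range(-20,70,15):
    m=(a>l+70)&(a<l+85)
    if m.sum()>20: print(l,np.percentile(b[m],[1,99]).round(1),t[m,2].max().round(1))
print('fixture x of seat',np.dot([586.4,72.2],[.9898,-.1426]))
E
```

```text
clock: 13.12
position: [524.4, -167.0, 139.2]
eef_rot: [2.095, 2.338, 0.001]
ft_force: [1.4, 1.0, -2.6]
width: 34.3
clock: 13.75
position: [575.1, -4.8, 137.9]
eef_rot: [2.372, 2.059, 0.0]
ft_force: [-0.9, -0.3, -2.7]
width: 34.1
clock: 14.12
position: [574.7, -7.0, 137.7]
eef_rot: [2.375, 2.057, -0.0]
ft_force: [-1.0, -0.4, -2.4]
width: 34.1
[574.75969942  -6.94947574 137.72191481] -8.219256508238116 33.887901907589196 [ 0.43877943 -0.36640504 -3.31058425]
19294 182.71448208810915 ((576.2103881835938, 9.089237213134766), (92.83148193359375, 57.128822326660156), 79.19751739501953)
lens y (fixture axis) pct [ 49.00585623  94.56069178 136.98043828 137.02689187] pin bore y 155.0842
-20 [552.3 587.1] 178.6
-5 [550.8 588.5] 182.7
10 [541.6 596.3] 182.7
25 [552.8 586.7] 175.7
40 [552.8 586.7] 176.3
55 [552.6 586.7] 176.7
fixture x of seat 570.123
```

View pics/w6.png

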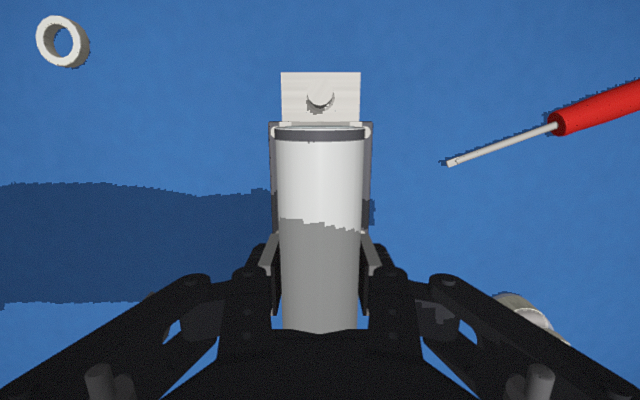

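Barrel is aligned, with a 10 mm gap to the pin and about 0.3 mm lateral error. I'll lower it to just above the seat.

```bash
python3 -m pendant '[[[0.01,0,-0.7,0,0,0,0],[0.01,0,-1.4,0,0,0,0],[0.01,0,-1.9,0,0,0,0],[0.01,0,-2.2,0,0,0,0],[0.01,0,-2.3,0,0,0,0]]]';python3 -m pendant '[[[0,0,0,0,0,0,0],[0,0,0,0,0,0,0],[0,0,0,0,0,0,0]]]'
```

```text
clock: 14.8
position: [575.2, -6.4, 45.3]
eef_rot: [-2.374, -2.057, 0.001]
ft_force: [0.1, 0.3, -2.2]
width: 34.6
clock: 15.18
position: [575.6, -6.1, 46.3]
eef_rot: [2.373, 2.057, 0.001]
ft_force: [0.3, -0.0, -3.1]
width: 34.1
```

```bash
python3 -m pendant '[[[0.01,0.06,-0.02,0,0,0,0],[0.015,0.12,-0.06,0,0,0,0],[0.02,0.18,-0.06,0,0,0,0],[0.02,0.18,-0.06,0,0,0,0],[0.02,0.18,-0.06,0,0,0,0]]]';python3 -m pendant '[[[0,0.01,0,0,0,0,0],[0.0,0.02,0,0,0,0,0],[0,0.03,0,0,0,0,0],[0,0.03,0,0,0,0,0]]]'
```

```text
clock: 15.8
position: [576.2, 1.1, 43.3]
eef_rot: [2.374, 2.058, 0.0]
ft_force: [-0.0, -0.4, -2.8]
width: 34.3
clock: 16.3
position: [576.1, 2.3, 43.3]
eef_rot: [2.374, 2.058, 0.0]
ft_force: [-0.6, 0.7, -2.7]
width: 34.7
```

```bash
python3 -m pendant '[[[0.002,0.015,0,0,0,0,0],[0.003,0.03,0,0,0,0,0],[0.003,0.03,0,0,0,0,0],[0.003,0.03,0,0,0,0,0]]]';python3 -m pendant '[[[0,0,-0.02,0,0,0,0],[0.0,0,-0.04,0,0,0,0],[0,0,-0.04,0,0,0,0],[0,0,-0.04,0,0,0,0]]]'
```

```text
clock: 16.8
position: [576.2, 3.5, 43.3]
eef_rot: [-2.374, -2.058, 0.0]
ft_force: [-0.4, -0.5, -2.2]
width: 34.7
clock: 17.3
position: [576.4, 3.5, 41.7]
eef_rot: [2.374, 2.058, 0.0]
ft_force: [1.4, -0.0, -1.6]
width: 34.3
```

```bash
python3 -m pendant '[[[0.002,0.015,0,0,0,0,0],[0.005,0.03,0,0,0,0,0],[0.005,0.03,0,0,0,0,0],[0.005,0.03,0,0,0,0,0]]]';python3 -m pendant '[[[0,0,-0.015,0,0,0,0],[0.0,0,-0.03,0,0,0,0],[0,0,-0.03,0,0,0,0],[0,0,-0.03,0,0,0,0]]]'
```

```text
clock: 17.8
position: [576.5, 4.6, 41.7]
eef_rot: [2.374, 2.058, -0.0]
ft_force: [1.4, -1.8, -1.1]
width: 34.7
clock: 18.3
position: [577.0, 4.6, 41.2]
eef_rot: [2.373, 2.057, 0.002]
ft_force: [1.4, -1.1, 5.8]
width: 34.5
```

The barrel touches the pin (-1.8 N along y) and the V (41.2 mm, about 8 N net). Pressing further.

```bash
python3 -m pendant '[[[0.005,0,-0.01,0,0,0,0],[0.005,0,-0.015,0,0,0,0],[0.005,0,-0.015,0,0,0,0],[0.005,0,-0.015,0,0,0,0]]]'
python3 - <<'E'
from h import *
f=cam('wrist');P=cloud(f);np.savez('w7.npz',P=P);save(f,'w7.png')
s=robot.observe();p=s['position'];print(p,s['ft_force'],s['moment'])
yf=np.array([.1426,.9898]);xf=np.array([.9898,-.1426])
q=P.reshape(-1,3);q=q[np.isfinite(q[:,0])];a=q[:,:2]@yf-87.084-0;a=q[:,:2]@yf-(155.08-80);b=q[:,:2]@xf-570.12
m=(abs(b)<19)&(a>20)&(a<73.5)&(q[:,2]>60)&(q[:,2]<82);print('lens y',np.percentile(a[m],[99,99.8]))
for l in range(20,72,10):
  k=m&(a>l)&(a<l+10)
  if k.sum()>30: print(l,np.percentile(b[k],[1,99]).round(1),np.percentile(q[k,2],99).round(1))
t=(q[:,2]>82)&(q[:,2]<95)&(abs(a-80)<14)&(abs(b)<14);print('pin top',t.sum(),a[t].min(),a[t].max(),b[t].mean(),q[t,2].mean())
E
```

```text
clock: 18.8
position: [577.1, 4.6, 41.1]
eef_rot: [2.373, 2.057, 0.002]
ft_force: [-1.8, -1.0, 10.8]
width: 34.0
[577.0620803    4.59998995  41.13651243] [-2.07409187 -1.16147245 10.51675831] [-0.31347466  0.43815312 -0.16649943]
lens y [73.11076645 73.29481147]
20 [-18.6  18.6] 81.4
30 [-16.7  17.1] 78.6
40 [-16.8  17.1] 78.6
50 [-16.8  17.1] 78.7
60 [-16.7  17.1] 78.8
70 [-17.1  17.4] 79.0
pin top 2165 74.68483645011992 90.30243184739845 0.1958852369277178 88.920866883362
```

View pics/w7.png

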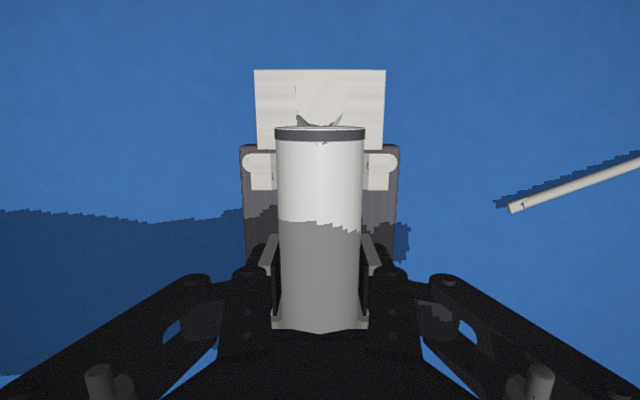

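Seated: barrel x error is about 0.15 mm, the lens is at y ≈ 73 and touching the pin. The pin leans slightly, by no more than its bore slack. I'll trim the force and check that it stays steady.

```bash
python3 -m pendant '[[[-0.003,0,-0.005,0,0,0,0],[-0.003,-0.005,-0.005,0,0,0,0],[-0.003,-0.005,-0.005,0,0,0,0],[-0.003,-0.005,-0.005,0,0,0,0],[-0.003,-0.005,-0.005,0,0,0,0]]]';python3 -m pendant '[[[0,0,0,0,0,0,0],[0,0,0,0,0,0,0],[0,0,0,0,0,0,0],[0,0,0,0,0,0,0],[0,0,0,0,0,0,0]]]'
python3 - <<'E'
from h import *
f=cam('top');P=cloud(f);q=P.reshape(-1,3);q=q[np.isfinite(q[:,0])]
w=cam('wrist');Q=cloud(w).reshape(-1,3)
yf=np.array([.1426,.9898]);xf=np.array([.9898,-.1426])
a=Q[:,:2]@yf-75.08;b=Q[:,:2]@xf-570.12
for lo,hi in((50,62),(62,72),(72,82),(86,95)):
  t=(Q[:,2]>lo)&(Q[:,2]<hi)&(abs(b)<11)&(a>73.5)&(a<95);print(lo,t.sum(),np.percentile(a[t],[1,99]) if t.sum()>5 else '')
s=robot.observe();print(s['position'],s['ft_force'],s['qd'].round(3))
E
```

```text
clock: 19.48
position: [577.1, 4.6, 41.1]
eef_rot: [2.373, 2.057, 0.002]
ft_force: [-1.8, -1.2, 12.5]
width: 34.5
clock: 20.1
position: [577.1, 4.6, 41.1]
eef_rot: [2.373, 2.057, 0.003]
ft_force: [-1.8, 0.0, 12.7]
width: 34.1
50 34 [73.74095269 74.13851013]
62 73 [73.50907267 73.8869491 ]
72 38 [73.55600235 74.31412545]
86 2165 [75.26487014 89.6321216 ]
[577.0646863    4.60817808  41.11584792] [-1.69748624  0.04363319 12.5744888 ] [ 0.    -0.     0.     0.    -0.     0.001]
```

```bash
python3 -c "
from rig import robot
print(robot.job_done());s=robot.observe();print(s['clock'],s['position'],s['ft_force'])"
```

```text
the job is handed in; nothing more can be done
None
the job is handed in; nothing more can be done
```

The job is handed in at about 20 s on the robot clock, with the arm still pressing the barrel into the V. No verdict was reported.

- **Stop pin:** I took the tall thick pin from the middle rack hole, stood it in the bore down to the bottom and released it. A look afterwards showed it upright in the bore, with its top at about 87 mm.
- **Barrel:** It lies in the V with its lens end against the pin, about 0.2 mm off centre sideways. The lens face is at fixture y of about 73 mm, within the 67–78 mm limit.
- **Press:** The force reading was steady at 12.6 N. Allowing for the roughly 2.7 N offset from the barrel's weight, that is about 15 N down. The sideways force was about 1.7 N and the arm was still. From these I work out about 10 N on each V side, but I could not measure the two sides separately.

**Checks that disagreed:**
- The pin's top measured about 2.4 mm further along y than the bore centre after the barrel was butted up. That matches the pin leaning within its bore slack, about 0.03–0.05 rad against the 0.12 limit.
- The barrel's top read about 1 mm higher than nominal, after allowing for a camera height bias of about 1.6 mm. The limit is 3 mm.

I did not measure the bystanders again at the end, but no unexpected contact force appeared in any of the move reports.

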